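# Shut the compost caddy's vent

## Task

Shut the vent on the stainless-steel compost caddy: turn the black pointer lever on its lid until it points squarely at the middle of the solid round mark (vent shut), not the ring-shaped one (vent open), and let go of it. Leave everything else on the benchtop where it stands.

Things in the scene. Friction and masses are not known exactly. Their poses are not given: they have to be found in the camera images.
- caddy: Square stainless-steel compost caddy, lid 222 x 222 mm, flat lid top 150 mm above the benchtop, small pedal lever low on its -x side. It is fixed to the bench and its lid stays shut. Origin: centre of its underside; z up. It stands at various places and yaws.
- lever: Black vent lever at the lid's centre. Origin on its vertical turning axis at lid-top height (150 mm above the bench); x axis points along the lever to its tip, z up. Round hub, radius 21 mm, 30 mm high, with one arm 14 mm wide, from 6 to 28 mm above the lid, reaching 62 mm from the axis, then a 6 mm wide nose to 70 mm. Can be pushed from the side or pinched from above.
- lever_tip (a point): End of the lever's nose, 70 mm from the turning axis, 17 mm above the lid. The lever turns both ways about z, from -1.6 to +1.6 rad of the caddy's x axis, with steady friction (0.13 N m, 2 to 3 N at the arm); it has no spring and stays where it is left.
- solid_mark: The target (vent shut): solid black disc, 28 mm across, 2 mm high, fixed on the lid 75 to 96 mm from the turning axis, to one side of the lever. Origin: its centre, on the lid top. Which side it is on varies.
- ring_mark: The wrong mark (vent open): black ring of the same 28 mm outside diameter with a 17 mm hole, 2 mm high, fixed on the lid on the other side of the lever. Origin: its centre, on the lid top.
- board: Bystander: loose timber serving board, 400 x 210 x 18 mm, to the left. Origin: centre of its underside.
- container: Bystander: glass container with grey clip lid, 180 x 135 x 72 mm, on the board. Origin: centre of its underside.
- mould_a: Bystander: grey silicone egg mould with six cups, 150 x 100 x 40 mm, on the board. Origin: centre of its underside.
- mould_b: Bystander: the same kind of egg mould, on the bench to the right. Origin: centre of its underside.
- bento: Bystander: open lime bento tray, 240 x 170 x 50 mm, to the right. Origin: centre of its underside.
- mug: Bystander: white mug, 80 mm across, 90 mm high, nearer the robot, to the right. Origin: centre of its underside.

How it is judged:
By the outcome, as a careful person would: the job done as asked, in the order asked, and still so for the second after the job is handed in, with the robot touching nothing.
It also fails if it takes over 38 s, if anything falls off the work surface, if the arm or the gripper's body presses on something with over 40 N, if the wrist force passes 120 N, or if a joint passes its speed limit or range.

## Robot

A 6-joint arm with a two-finger parallel gripper is mounted at the origin on the work surface. World frame = base frame: x ahead of the robot, y to its left, z up, the work surface at z = 0. Lengths are in m, angles in rad, forces in N, time in s.
With the tool pointing down it reaches from about 0.35 to 0.925 m from the base axis. Payload 6.4 kg.
Tool frame: the origin (TCP) lies at the very end of the fingers, on their centre line; the grasp point (between the pads) lies manip.hold_point_z behind it (manip.hold_point_z is the distance from the TCP to the grasp point, in m); x points along the fingers, y is the direction in which the jaws open and shut, and the axes are right-handed (so a half turn about x gives the same grasp; the last joint's range is limited). The gripper opens to 94 mm and grips with 3 to 60 N. Pads are 16 mm wide; open, the fingers measure 119 mm over their backs; the gripper's body (75 mm by 177 mm) begins 78 mm behind the grasp point.
Start: joints at [0.999, 0.245, 1.558, -0, 1.339, -0.174], TCP at [0.252, 0.599, 0.205] pointing down, gripper open.
Joint ranges: [-3.13, 3.13], [-1.02, 2.26], [0.13, 2.54], [-0.95, 4.09], [0.21, 2.88], [-2.74, 2.74]. Speed limits (rad/s): [2.57, 2.57, 3.14, 3.14, 3.14, 3.14].

## Interface

Orientations are given as [roll, pitch, yaw] about the fixed x, y, z axes, in that order (R = Rz(yaw) Ry(pitch) Rx(roll)).
In Python, from cell import manip gives the robot as it stands.
- The arm moves only by the shell command python3 -m creep 'ROWS' [OPENING] [FORCE]. ROWS is JSON, a list of rows, each a list of 6 numbers: the shift along the tool's x, y, z in mm, then the turn, a rotation vector about the tool's x, y, z in rad. A call has 1 to 20 rows; each row shifts and turns the commanded pose from where the row before left it, along the tool's axes as they then stand; what a row does not reach is not made up. A row lasts 1/12 s, in which the tool goes at most 41.7 mm and 7.16 degrees, less where a joint would pass 70% of its speed; a pose out of reach is approached as far as the arm can. A call is refused whole if a number of a shift passes 41.7 or a number of a turn 0.125, either way. A call with a gripper value outside its range is refused whole. OPENING is the opening, from 0 (shut) to 1 (fully open), set as the call begins (- or left out, the last holds). The fingers move at their own pace and stop on an object; FORCE is the grip in N (left out, the last holds). Time passes only in rows, so rows that do not move let the fingers close. It gives the time, the measured TCP pose, the force and the opening at its end, in the units of the state.
- manip.observe(): the state, without advancing time (a new reading comes with each control period).
- manip.grab_frame(name): name is "side" or "top" or "wrist"; returns a dict with "pixels" (480x640x3 uint8, red, green, blue), "K" (3x3 intrinsics, pixels), "view" (4x4, takes a point from world to camera coordinates). Camera axes: x right, y down, z forward; pixel columns grow to the right and rows downward; lengths in m; the calibration is good to about 2 mm. The wrist camera is an equidistant fisheye: a pixel r from the principal point sees the ray r / f radians off the axis. A picture is of the moment at which its call begins. There is no depth.
- manip.hand_in(): hands the job in, once; it reports no verdict.
The state is a dict: "time_s": time; "q": joint angles; "joint_velocities": joint speeds; "effort": joint torques, N m; "tcp_pos": TCP position; "tcp_rot": TCP orientation; "force": force on the tool from outside, world axes, zero at the start; "torque": the same for the moment, N m; "opening": finger opening in m.
Only numpy, scipy, OpenCV 4.12 (cv2) and the standard library are available. Lean on these libraries where they do the work, as an engineer would, in place of code of your own. Each camera call takes 0.05 s, during which the arm holds its last target. There are 200 camera calls.

## Working session

There is one attempt and no reset: what is moved stays moved. The work goes in short steps, Python scripts to look and compute and a shell command to move; the robot and the scene stay as the last step left them, time stands still between calls to the robot, and variables do not carry over. Pictures are saved under pics/ and viewed, about 8 in all and at most 12, crops included, and the job is handed in when it is done.

```bash
mkdir -p pics
cat > h.py <<'E'
import numpy as np, cv2
from cell import manip
def grab(n,f=None):
    d=manip.grab_frame(n); im=cv2.cvtColor(np.asarray(d["pixels"]),cv2.COLOR_RGB2BGR)
    if f: cv2.imwrite("pics/"+f,im)
    np.savez("pics/"+n+".npz",im=im,K=d["K"],V=d["view"]); return im,np.array(d["K"]),np.array(d["view"])
def cast(uv,K,V,z,fish=False):
    x=(uv[0]-K[0,2])/K[0,0]; y=(uv[1]-K[1,2])/K[1,1]
    if fish:
        r=np.hypot(x,y); s=np.sin(r)/r if r>1e-9 else 1; d=np.array([x*s,y*s,np.cos(r)])
    else: d=np.array([x,y,1.])
    R=V[:3,:3]; c=-R.T@V[:3,3]; w=R.T@d
    return c+w*(z-c[2])/w[2]
E
python3 - <<'E'
from h import *
s=manip.observe(); print(s, manip.hold_point_z)
for n in("top","side"):
    im,K,V=grab(n,n+"1.png"); print(n,K,V)
E
```

```text
{'time_s': 0.0, 'q': array([ 9.98921831e-01,  2.45761464e-01,  1.55900980e+00, -1.39017051e-05,
        1.33866071e+00, -1.74088454e-01]), 'joint_velocities': array([-0.00121647,  0.00095689,  0.00083247,  0.00246374, -0.00095074,
        0.00017715]), 'effort': array([-8.63279329e-04, -4.15835989e+01, -3.14596224e+01,  6.85140816e-02,
        3.32681928e-02, -1.36444628e-04]), 'tcp_pos': array([0.25146233, 0.59874783, 0.20438126]), 'tcp_rot': array([-1.73753277,  1.56895696, -2.1353156 ]), 'force': array([ 0.81738385, -0.16961297,  0.20776836]), 'torque': array([ 0.00637711,  0.0397306 , -0.06021373]), 'opening': 0.09415255546753833} 0.0188
top [[617.76016594   0.         331.02830845]
 [  0.         617.76016594 233.51483439]
 [  0.           0.           1.        ]] [[-1.22535697e-02 -9.99923914e-01 -1.41986434e-03  4.04145584e-02]
 [-9.94030954e-01  1.23352777e-02 -1.08398815e-01  4.93753797e-01]
 [ 1.08408082e-01  8.31166722e-05 -9.94106474e-01  1.46607583e+00]
 [ 0.00000000e+00  0.00000000e+00  0.00000000e+00  1.00000000e+00]]
side [[480.03497069   0.         316.31259045]
 [  0.         480.03497069 234.17477965]
 [  0.           0.           1.        ]] [[ 0.85640027 -0.51627489 -0.00623009 -0.4032716 ]
 [-0.36684514 -0.59994554 -0.7109782   0.25642481]
 [ 0.36332248  0.6111674  -0.70318645  1.1888722 ]
 [ 0.          0.          0.          1.        ]]
```

View pics/top1.png

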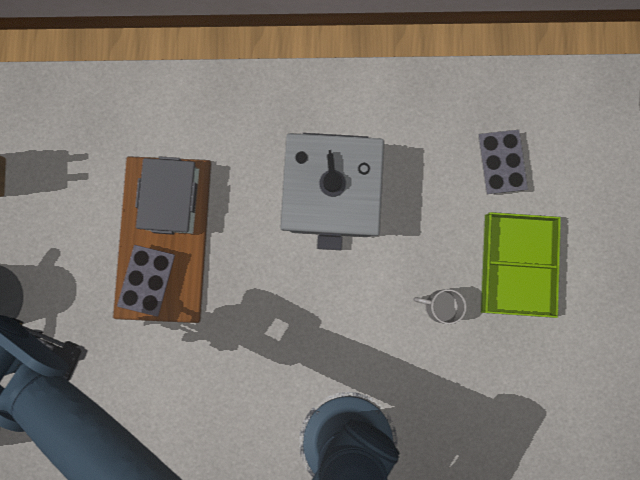

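View pics/side1.png

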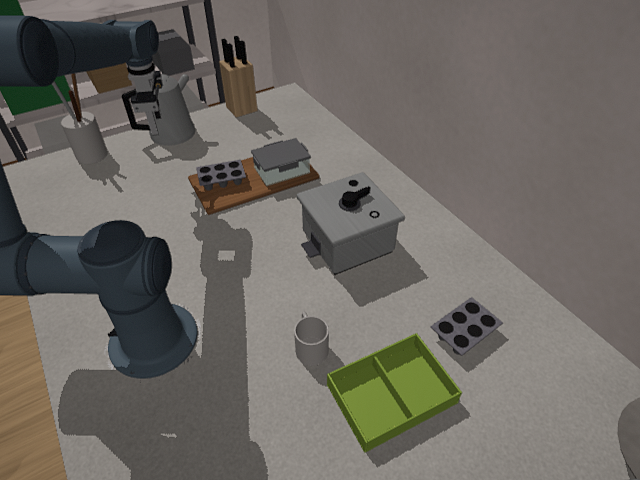

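The top view shows the caddy with the hub at about (333,182) and the lever tip at (331,151). The solid mark is on the left at (302,157) and the ring on the right at (364,169). I'll measure these with masks.

Run:
```python
from h import *
d=np.load("pics/top.npz"); im,K,V=d["im"],d["K"],d["V"]
g=im.max(2); m=(g<75).astype(np.uint8); m[:, :285]=0; m[:,380:]=0; m[:138]=0; m[232:]=0
n,l,st,c=cv2.connectedComponentsWithStats(m)
for i in range(1,n):
    if st[i,4]>15: print(st[i],c[i],cast(c[i],K,V,.152))
S=cast((302,157.5),K,V,.152)
b=[i for i in range(1,n) if st[i,4]>15]
L=max(b,key=lambda i:st[i,4]); pts=np.argwhere(l==L)[:,::-1]
print("tip px",pts[pts[:,1].argmin()],cast(pts[pts[:,1].argmin()],K,V,.17))
hub=pts[pts[:,1]>168]; (cx,cy),r=cv2.minEnclosingCircle(hub.astype(np.float32)); print("hub",cx,cy,r,cast((cx,cy),K,V,.175))
for p in((289,133.5),(384,139),(380,237),(281,230)): print(cast(p,K,V,.15))
s=manip.observe(); from scipy.spatial.transform import Rotation as R
print(R.from_euler('xyz',s['tcp_rot']).as_matrix().round(3))
```

```text
[296 151  12  13 115] [301.19130435 157.14782609] [0.65371951 0.09913054 0.152     ]
[320 150  26  47 653] [332.28177642 178.83767228] [0.60342577 0.03000602 0.152     ]
[358 163  12  12  63] [363.3015873  168.28571429] [ 0.62654608 -0.03972727  0.152     ]
tip px [329 150] [0.66484069 0.03652467 0.17      ]
hub 331.942626953125 182.41802978515625 13.73701000213623 [0.59086476 0.03092104 0.175     ]
[0.70894341 0.12635076 0.15      ]
[ 0.69354385 -0.08767654  0.15      ]
[ 0.47167796 -0.07403616  0.15      ]
[0.4900048  0.14516303 0.15      ]
[[-0.001  0.387  0.922]
 [-0.001  0.922 -0.387]
 [-1.    -0.002 -0.   ]]
```

```bash
python3 -m creep '[[-30,0,0,0,0,0],[-30,0,0,0,0,0],[-20,0,0,0,0,0],[0,-20,31,0,0,0],[0,-20,31,0,0,0],[0,-20,31,0,0,0],[0,-20,31,0,0,0],[0,-20,31,0,0,0],[0,-20,31,0,0,0],[0,-20,31,0,0,0],[0,-20,31,0,0,0],[0,-20,31,0,0,0],[0,-20,31,0,0,0],[0,-20,31,0,0,0],[0,-20,31,0,0,0],[0,-20,31,0,0,0],[0,-20,31,0,0,0],[0,-20,31,0,0,0]]' 0.6 20
python3 -m creep '[[0,-20,31,0,0,0],[0,-20,31,0,0,0],[0,-20,31,0,0,0],[0,0,0,-0.12,0,0],[0,0,0,-0.12,0,0],[0,0,0,-0.12,0,0],[0,0,0,-0.117,0,0],[0,0,0,0,0,0],[0,0,0,0,0,0],[0,0,0,0,0,0]]'
python3 - <<'E'
from h import *
from scipy.spatial.transform import Rotation as R
im,K,V=grab("wrist","w1.png"); s=manip.observe()
print(K,V,s['q'],s['tcp_pos'],R.from_euler('xyz',s['tcp_rot']).as_matrix().round(3))
E
```

```text
time_s: 1.6
tcp_pos: [0.5648, 0.1408, 0.285]
tcp_rot: [-2.736, 1.57, -3.134]
force: [0.3, 0.1, -0.1]
opening: 0.0561
time_s: 2.43
tcp_pos: [0.6266, 0.0513, 0.2851]
tcp_rot: [2.966, 1.57, 3.043]
force: [-0.0, -0.2, 0.5]
opening: 0.0565
[[371.64829954   0.         319.62469226]
 [  0.         371.64829954 239.04174553]
 [  0.           0.           1.        ]] [[-0.07686095  0.99704024 -0.00177559 -0.00299872]
 [ 0.97124053  0.07527434  0.2258885  -0.65341646]
 [ 0.22535358  0.01563748 -0.97415154  0.3246207 ]
 [ 0.          0.          0.          1.        ]] [-9.83758935e-02  1.42343119e-01  1.53038301e+00 -1.37834158e-05
  1.46911601e+00 -1.74653941e+00] [0.62666382 0.05129495 0.28528556] [[-0.    -0.077  0.997]
 [ 0.     0.997  0.077]
 [-1.     0.    -0.   ]]
```

View pics/w1.png

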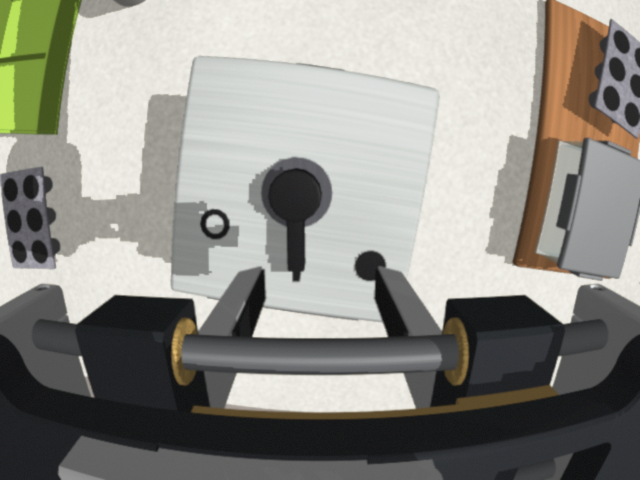

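The wrist view shows the hub at (295,193), the nose tip at (296,279), the ring at (214,223) and the solid disc at (370,265), whose lower right is partly hidden by a finger.

Run:
```python
from h import *
d=np.load("pics/wrist.npz"); im,K,V=d["im"],d["K"],d["V"]
H=cast((295,193),K,V,.18,1); H2=cast((296.5,193),K,V,.155,1);T=cast((296.5,280),K,V,.167,1); S=cast((370,265),K,V,.152,1); G=cast((214.5,223.5),K,V,.152,1)
for n,p in zip("H H2 T S G".split(),(H,H2,T,S,G)):
    v=p-H; print(n,p.round(4),np.hypot(*v[:2]).round(4),np.arctan2(v[1],v[0]).round(3))
for p in((196,57),(438,92),(379,322),(172,290)): print(cast(p,K,V,.15,1).round(4))
```

```text
H [0.5922 0.03   0.18  ] 0.0 0.0
H2 [0.5948 0.0298 0.155 ] 0.0026 -0.095
T [0.6669 0.0351 0.167 ] 0.0748 0.068
S [0.6534 0.0982 0.152 ] 0.0916 0.84
G [ 0.6265 -0.0409  0.152 ] 0.0788 -1.12
[ 0.4796 -0.068   0.15  ]
[0.4961 0.1439 0.15  ]
[0.7092 0.1139 0.15  ]
[ 0.6945 -0.0845  0.15  ]
```

```bash
python3 -m creep '[[12,-10,5,0,0,0],[15,-9,5,0,0,0],[18,0,0,0,0,0],[18,0,0,0,0,0],[18,0,0,0,0,0],[16,0,0,0,0,0],[12,0,0,0,0,0],[8,0,0,0,0,0],[6,0,0,0,0,0],[0,0,0,0,0,0],[0,0,0,0,0,0]]'
python3 -m creep '[[0,0,0,0,0,0],[0,0,0,0,0,0],[0,0,0,0,0,0],[0,0,0,0,0,0],[0,0,0,0,0,0],[0,0,0,0,0,0],[0,0,0,0,0,0],[0,0,0,0,0,0]]' 0 15
```

```text
time_s: 3.4
tcp_pos: [0.6385, 0.0329, 0.1626]
tcp_rot: [-0.208, 1.57, -0.129]
force: [-0.3, -0.6, -0.1]
opening: 0.0564
time_s: 4.07
tcp_pos: [0.6383, 0.0329, 0.1626]
tcp_rot: [-1.082, 1.57, -1.003]
force: [0.4, 0.1, 0.4]
opening: 0.0138
```

```bash
python3 -m creep '[[0,2.16,-0.05,-0.048,0,0],[0,2.16,-0.05,-0.048,0,0],[0,2.16,-0.05,-0.048,0,0],[0,2.16,-0.05,-0.048,0,0],[0,2.16,-0.05,-0.048,0,0],[0,2.16,-0.05,-0.048,0,0],[0,2.16,-0.05,-0.048,0,0],[0,2.16,-0.05,-0.048,0,0],[0,0,0,0,0,0]]'
python3 -m creep '[[0,2.16,-0.05,-0.048,0,0],[0,2.16,-0.05,-0.048,0,0],[0,2.16,-0.05,-0.048,0,0],[0,2.16,-0.05,-0.048,0,0],[0,2.16,-0.05,-0.048,0,0],[0,2.16,-0.05,-0.048,0,0],[0,2.16,-0.05,-0.048,0,0],[0,2.16,-0.05,-0.048,0,0],[0,0,0,0,0,0],[0,0,0,0,0,0],[0,0,0,0,0,0]]'
python3 - <<'E'
from h import *
from scipy.spatial.transform import Rotation as R
s=manip.observe(); M=R.from_euler('xyz',s['tcp_rot']).as_matrix(); p=s['tcp_pos']-[.593,.0295,0]
print(p,np.hypot(*p[:2]),np.arctan2(p[1],p[0]),np.arctan2(M[1,2],M[0,2]),s['force'],s['torque'],s['q'])
im,K,V=grab("wrist","w2.png")
E
```

```text
time_s: 4.82
tcp_pos: [0.6337, 0.049, 0.1626]
tcp_rot: [-1.864, 1.569, -1.399]
force: [1.3, -2.7, 0.0]
opening: 0.0138
time_s: 5.73
tcp_pos: [0.6234, 0.0621, 0.1625]
tcp_rot: [-2.257, 1.569, -1.411]
force: [0.6, -5.2, 0.7]
opening: 0.0141
[0.0304289  0.03259381 0.16253362] 0.04459007184084806 0.8197360366746912 0.8460047575673046 [ 0.58218541 -5.18037649  0.66729177] [-0.85831881 -0.11505615  0.19779961] [-8.04891371e-02  2.31109004e-01  1.65546481e+00 -2.18725148e-03
  1.25450950e+00 -2.49661155e+00]
```

View pics/w2.png

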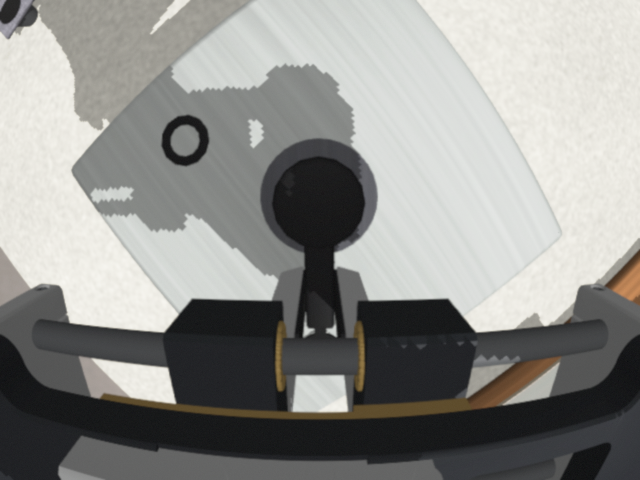

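The lever is at the target by arm kinematics, and the fingers hide the mark. I'll release, rise and look.

```bash
python3 -m creep '[[0,0,0,0,0,0],[0,0,0,0,0,0],[0,0,0,0,0,0],[0,0,0,0,0,0],[0,0,0,0,0,0],[-8,0,0,0,0,0],[-15,0,0,0,0,0],[-20,0,0,0,0,0],[-20,0,0,0,0,0],[-20,0,10,0,0,0],[-20,0,20,0,0,0],[-20,0,25,0,0,0],[0,0,25,0,0,0],[0,0,0,0,0,0],[0,0,0,0,0,0],[0,0,0,0,0,0]]' 0.5
python3 - <<'E'
from h import *
grab("wrist","w3.png")
E
```

```text
time_s: 7.12
tcp_pos: [0.6756, 0.123, 0.2851]
tcp_rot: [2.506, 1.57, -2.93]
force: [-0.3, -0.6, 0.0]
opening: 0.047
```

View pics/w3.png

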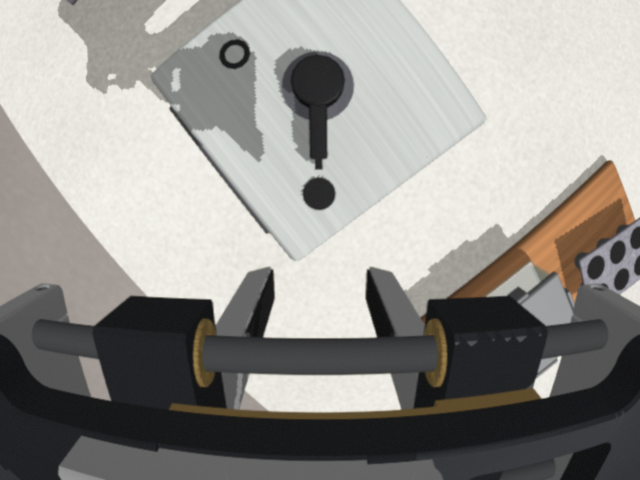

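The wrist view shows the hub at (318,81), the nose at (319,163) and the solid disc at (319,193), nearly in line and now unobstructed. I'll put numbers on it, and take a top view as a check.

Run:
```python
from h import *
def comps(m):
    n,l,st,c=cv2.connectedComponentsWithStats(m.astype(np.uint8)); return l,st,c
d=np.load("pics/wrist.npz"); im,K,V=d["im"],d["K"],d["V"]
g=im.max(2)<60; g[:45]=0; g[215:]=0; g[:,:285]=0; g[:,365:]=0
l,st,c=comps(g)
for i in range(1,len(st)):
    if st[i,4]>20: print(st[i],c[i])
i=l[193,319]; S=cast(c[i],K,V,.152,1)
L=l[130,318]; P=np.argwhere(l==L)
mid=lambda r:(P[P[:,0]==r,1].mean(),r)
A=cast(mid(118),K,V,.178,1); B=cast(mid(150),K,V,.178,1); N=cast(mid(163),K,V,.178,1)
ang=lambda a,b:np.arctan2(*(b-a)[[1,0]])
H=cast((318.5,81),K,V,.18,1)
print("H,A,B,N,S",H,A,B,N,S); print("arm dir",ang(A,B),"hub-nose",ang(H,N),"hub-mark",ang(H,S),"nominal axis-mark",ang(np.array([.593,.0295,0]),S))
im,K,V=grab("top"); cv2.imwrite("pics/t2.png",cv2.resize(im[120:250,265:405],None,fx=4,fy=4,interpolation=2))
```

```text
[ 290   54   54  114 3193] [316.85593486  95.7688694 ]
[304 178  30  31 723] [318.51175657 193.21853389]
H,A,B,N,S [0.59508726 0.03140743 0.18      ] [0.614667   0.05242177 0.178     ] [0.63102087 0.07092887 0.178     ] [0.63735591 0.07867122 0.178     ] [0.65435855 0.09837618 0.152     ]
arm dir 0.8470860348099285 hub-nose 0.8411318516314454 hub-mark 0.8462976097803503 nominal axis-mark 0.8430578683449039
```

View pics/t2.png

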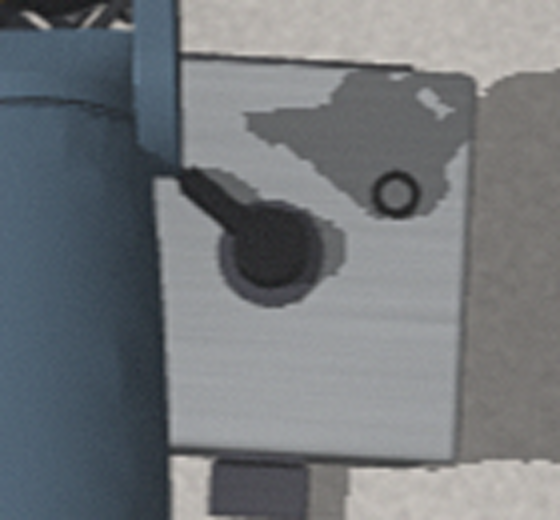

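The top view is blocked by the arm, but the wrist measurement puts the lever within about 0.3° of the mark. The gripper is about 100 mm clear, so I'm handing in.

```bash
python3 -c "
from cell import manip
print(manip.hand_in(), manip.observe()['time_s'])"
```

```text
the job is handed in; nothing more can be done
the job is handed in; nothing more can be done
```

The vent is shut: the lever now points at the solid mark, and the job is handed in. I pinched the lever from above, turned it about 0.76 rad counter-clockwise, let go and lifted clear.

- **Alignment:** the last wrist picture puts the lever at 0.841–0.847 rad and the direction to the mark at 0.843–0.846 rad. They agree to about 0.3°.
- **Time and force:** the last move ended at about 7.1 s of the 38 s allowed. The force readings at the end of each move were at most about 5 N. The gripper was open and about 100 mm clear of the lid.
- **Not confirmed:** in the final top view the arm hid the solid mark and the lever tip, so the alignment rests on the wrist camera alone. I did not re-measure the other items on the bench. The arm passed well above them and no contact force showed.

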